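# Cover the vial dish with the lid of the empty dish

### The arm

A 7-joint arm with a two-finger parallel gripper is mounted at the origin on the work surface. World frame = base frame: x ahead of the robot, y to its left, z up, the work surface at z = 0. Lengths are in m, angles in rad, forces in N, time in s.
With the tool pointing down it reaches from about 0.4 to 0.925 m from the base axis. Payload 4.1 kg.
Tool frame: the origin (TCP) lies at the very end of the fingers, on their centre line; the grasp point (between the pads) lies 19 mm behind it; z points along the fingers, y is the direction in which the jaws open and shut (so a half turn about z gives the same grasp; the last joint's range is limited). The gripper opens to 85 mm and grips with 20 to 120 N. Pads are 22 mm wide; open, the fingers measure 114 mm over their backs; the gripper's body (76 mm by 85 mm) begins 54 mm behind the grasp point. The pads swing forward as they close: fully open they stand 13 mm farther back than shut.
Start: joints at [-1.238, 0.398, 0.045, 1.537, -0.019, 1.207, -0.051], TCP at [0.272, 0.59, 0.231] pointing down, gripper open.
Joint ranges: [-2.82, 2.82], [-0.49, 2.23], [-1.37, 1.46], [0, 2.46], [-1.36, 4.5], [0.23, 2], [-2.94, 2.94]. Speed limits (rad/s): [2.57, 2.57, 3.14, 3.14, 3.14, 3.14, 3.14].

### API

Orientations are given as a unit quaternion [x, y, z, w].
In Python, from cell import env, imaging, hand_in gives the robot as it stands. The module is installed in compiled form; this text tells all that it offers.
- The arm moves only by the tool drive_tool, never from a script. Its argument "plan" is a list of rows, each a list of 5 numbers: the closure, from 0 (fully open) to 1 (shut), then the shift along the tool's x, y, z in mm, then the turn about the tool's z in rad. A call has exactly 5 rows; each row is the pose to reach, as a shift and turn from the pose commanded when the call began, along the tool's axes at that moment; what a row does not reach only later rows make up. A row lasts 1/10 s, in which the tool goes at most 50 mm and 8.59 degrees, less where a joint would pass 70% of its speed; a pose out of reach is approached as far as the arm can. A call with a gripper value outside its range is refused whole. The fingers move at their own pace and stop on an object; the grip force is fixed at half the most. Time passes only in rows, so rows that repeat a pose let the fingers close, or fill a call up. It gives the time, the measured TCP pose, the force and the opening at its end, in the units of the state.
- env.read_state(): the state, without advancing time (a new reading comes with each control period).
- imaging.camera(name): name is "scene" or "side" or "wrist"; returns a dict with "image" (400x640x3 uint8, red, green, blue), "camera_matrix" (3x3 intrinsics, pixels), "xyz" and "orientation" of the camera in the world; the wrist camera has in their place "hand_eye" (4x4, takes a point from camera to tool coordinates, whose origin is the TCP and whose axes are the flange's). Camera axes: x right, y down, z forward; pixel columns grow to the right and rows downward; lengths in m; the calibration is good to about 2 mm. The wrist camera is an equidistant fisheye: a pixel r from the principal point sees the ray r / f radians off the axis. A picture is of the moment at which its call begins: read the wrist's pose just before it. There is no depth.
- hand_in(): hands the job in, once; it reports no verdict.
The state is a dict: "time_s": time; "joint_positions": joint angles; "joint_velocities": joint speeds; "joint_efforts": joint torques, N m; "tool_pos": TCP position; "orientation": TCP orientation; "force": force on the tool from outside, world axes, zero at the start; "ft_torque": the same for the moment, N m; "grip_width": finger opening in m.
Only numpy, scipy, OpenCV 4.12 (cv2) and the standard library are available. Lean on these libraries where they do the work, as an engineer would, in place of code of your own. Each camera call takes 0.05 s, during which the arm holds its last target.

### The job

One steel dish with sample vials in it stands open on the bench and has to be covered against dust. Lift the lid by its knob off the covered dish of the same size, which is empty, and set it gently (no dropping) onto the vial dish so that it sits fully down and level on the rim. Leave all three dishes standing where they are, keep the small dish covered, and do not knock over the glassware.

Things in the scene. Friction and masses are not known exactly. Their poses are not given: they have to be found in the camera images.
- lid_knob (a point): centre of the gripping head of the large loose lid's knob: a black upright cylinder, 26 mm diameter, 24 mm high, on a neck 16 mm thick and 12 mm high. The lid disc's upper face lies 24 mm below this point, its underside (which rests on the rim) 28 mm below; z up. The lid starts unfastened on the empty large dish
- lid: the large steel lid itself: disc 96 mm diameter, 4 mm thick; under it a round plug, 68 mm across tapering to 56 mm, reaches 7 mm down into the dish with play. 0.1 to 0.2 kg. Origin at the centre of the disc's underside, 28 mm below the knob centre; z up
- empty_dish: empty round steel dish, 84 mm outside diameter, wall 3 mm (78 mm inside), rim 50 mm above its underside; starts covered by the large lid; loose, about 0.4 kg; origin at the centre of its underside, z up
- vial_dish: round steel dish of the same size (84 mm outside, 78 mm inside, rim 50 mm above the underside) that stands open with six amber vials in a white insert, their tops 36 mm above the dish's underside and fixed in it; loose, about 0.5 kg; origin at the centre of its underside, z up
- small_dish: bystander: small round steel dish, 56 mm outside diameter, rim 50 mm high, covered by the small lid; origin at the centre of its underside, z up. It stands in the same row; which of the three dishes stands where changes
- small_lid: bystander: the small dish's loose lid, disc 68 mm in diameter, same knob as the large one; origin at the centre of the disc's underside, z up; stays on the small dish
- flask_a: bystander: amber round-bellied glass flask with a thin neck and white stopper, 56 mm across, 114 mm high; origin at the centre of its underside, z up the neck; behind the dishes on the robot's left
- flask_b: bystander: amber round-bellied glass flask with a thin neck and white stopper, 56 mm across, 114 mm high; origin at the centre of its underside, z up the neck; behind the dishes on the robot's right
- beaker: bystander: open clear glass beaker, 50 mm across, 60 mm high, between the dishes on the robot's side; origin at the centre of its underside, z up
- reagent: bystander: small amber bottle with blue cap, 52 mm across, 110 mm high, at the robot's right; origin at the centre of its underside, z up

How it is judged:
On the way:
1. the large lid is held clear above the empty dish's rim (its disc 20 mm or more above it) (z of lid in the frame of empty_dish above 0.07 m and contact force between the fingers and lid above 0.3 N), for 0.1 s.
At the end, for the whole second after the job is handed in: Large lid still and level (0.06 rad) on the vial dish, centred within 8 mm, its underside 47 to 52.5 mm above the dish's underside; all dishes upright (0.06 rad), moved under 30 mm; small lid within 12 mm of its dish's axis, less than 3.5 mm off its rim (horizontal distance between lid and vial_dish below 0.008 m and z of lid in the frame of vial_dish between 0.047 and 0.0525 m and angle between each of lid, empty_dish, vial_dish, small_dish's own z axis and vertical below 0.06 rad and linear speed of lid below 0.02 m/s and angular speed of lid below 0.2 rad/s and distance of each of empty_dish, vial_dish, small_dish from where it was at the start of the episode below 0.03 m and horizontal distance between small_lid and small_dish below 0.012 m and z of small_lid in the frame of small_dish below 0.0535 m); the robot touches nothing.
It fails at once if the large lid is dropped or thrown (moving faster than 0.6 m/s, a fall of about 18 mm, with no finger on it) (linear speed of lid above 0.6 m/s and contact force between the fingers and lid below 0.05 N).
It fails at once if the small dish is uncovered (its lid raised more than 15 mm off the rim or more than 30 mm aside) (z of small_lid in the frame of small_dish above 0.065 m or horizontal distance between small_lid and small_dish above 0.03 m).
It fails at once if a dish is tipped by more than 0.4 rad (angle between any of empty_dish, vial_dish, small_dish's own z axis and vertical above 0.4 rad).
It fails at once if a flask, the beaker or the reagent bottle is knocked over (tilted by more than 0.6 rad) (angle between any of flask_a, flask_b, beaker, reagent's own z axis and vertical above 0.6 rad).
It also fails if it takes over 42 s, if anything falls off the work surface, if the arm or the gripper's body presses on something with over 40 N, if the wrist force passes 120 N, or if a joint passes its speed limit or range.

## Working session

There is one attempt and no reset: what is moved stays moved. The work goes in short steps, Python scripts to look and compute and a tool call to move; the robot and the scene stay as the last step left them, time stands still between calls to the robot, and variables do not carry over. Pictures are saved under pics/ and viewed, and the job is handed in when it is done.

Besides the shell and the picture viewer there is one more tool, called after ">>>" as name(argument=value, ...), one argument or row to a line, values as JSON. drive_tool: Moves the arm, as the interface text tells. Its arguments: {"type":"object","properties":{"plan":{"type":"array","items":{"type":"array","items":{"type":"number"}}}},"required":["plan"]}

```bash
mkdir -p pics; cat > h.py <<'E'
import numpy as np, cv2, json, pickle
from scipy.spatial.transform import Rotation as R
from cell import env, imaging, hand_in
def grab(n,tag):
    s=env.read_state(); c=imaging.camera(n); cv2.imwrite(f'pics/{tag}.png',c['image'][:,:,::-1]); c['state']=s
    pickle.dump(c,open(f'pics/{tag}.pkl','wb')); return c
def load(tag): return pickle.load(open(f'pics/{tag}.pkl','rb'))
def ray(c,u,v):
    K=np.array(c['camera_matrix']); x=(u-K[0,2])/K[0,0]; y=(v-K[1,2])/K[1,1]
    if 'hand_eye' in c:
        th=np.hypot(x,y); d=np.array([x/th*np.sin(th),y/th*np.sin(th),np.cos(th)]) if th>1e-9 else np.array([0,0,1.])
        H=np.array(c['hand_eye']); Rt=R.from_quat(c['state']['orientation']).as_matrix()
        return Rt@H[:3,3]+np.array(c['state']['tool_pos']), Rt@H[:3,:3]@d
    o=np.array(c['xyz']); q=np.array(c['orientation'])
    Rm=R.from_quat(q).as_matrix() if q.size==4 else q.reshape(3,3)
    d=Rm@np.array([x,y,1]); return o,d/np.linalg.norm(d)
def plane(c,u,v,z):
    o,d=ray(c,u,v); return o+d*(z-o[2])/d[2]
E
python3 - <<'E'
from h import *
print(env.read_state())
for n in ['scene','side','wrist']:
    c=grab(n,n+'0'); print(n,{k:(np.round(v,4).tolist()) for k,v in c.items() if k not in('image','state')})
E
```

```text
{'time_s': 0.0, 'joint_positions': array([-1.23803145,  0.39919853,  0.04502554,  1.53784529, -0.01871889,
        1.20687179, -0.05070492]), 'joint_velocities': array([ 1.27986381e-04,  9.47382548e-04, -1.71337253e-05,  1.13288776e-03,
       -1.94768734e-04,  2.52905163e-05, -1.30090646e-03]), 'joint_efforts': array([-4.19156986e-04, -4.75127828e+01,  1.36426862e+00, -2.54221398e+01,
        1.15236561e-02,  9.12510994e-03, -7.22164430e-06]), 'tool_pos': array([0.27172256, 0.58981015, 0.23027448]), 'orientation': array([ 2.14156279e-01,  9.76798948e-01, -9.38997004e-04, -1.48668198e-04]), 'force': array([ 0.05273241,  0.68804834, -0.52702231]), 'ft_torque': array([-0.0227224 ,  0.04097851,  0.04680651]), 'grip_width': 0.08514054899433135}
scene {'camera_matrix': [[370.1323, 0.0, 318.2384], [0.0, 370.1323, 206.4433], [0.0, 0.0, 1.0]], 'xyz': [0.9587, 0.4756, 0.5843], 'orientation': [0.2758, 0.8429, -0.4399, -0.1412]}
side {'camera_matrix': [[446.4491, 0.0, 319.539], [0.0, 446.4491, 198.3711], [0.0, 0.0, 1.0]], 'xyz': [-0.1878, -0.845, 0.6971], 'orientation': [0.8061, -0.3226, 0.1829, -0.4611]}
wrist {'camera_matrix': [[309.7069, 0.0, 323.3064], [0.0, 309.7069, 195.5681], [0.0, 0.0, 1.0]], 'hand_eye': [[-0.0005, -0.9628, -0.2702, 0.068], [1.0, -0.0003, -0.0008, 0.0005], [0.0007, -0.2702, 0.9628, -0.144], [0.0, 0.0, 0.0, 1.0]]}
```

View pics/scene0.png

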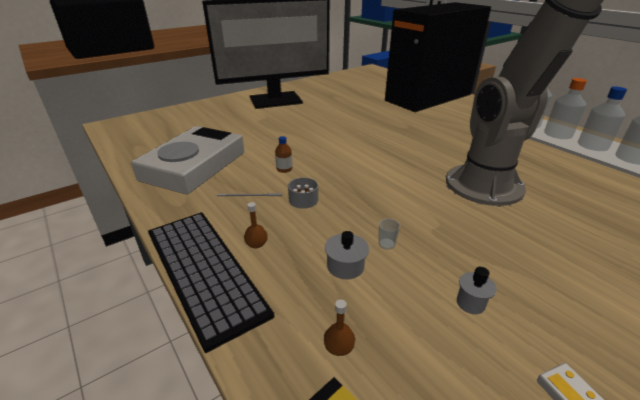

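View pics/side0.png

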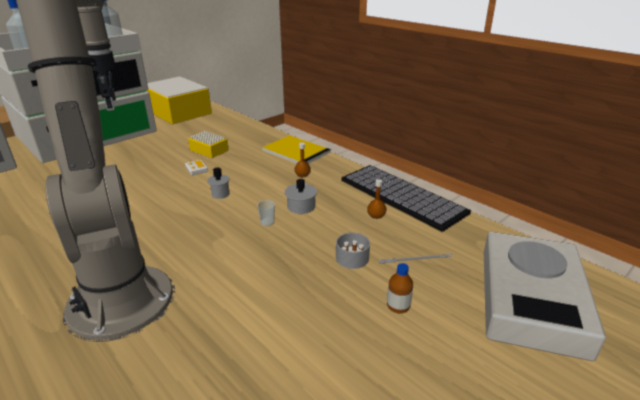

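View pics/wrist0.png

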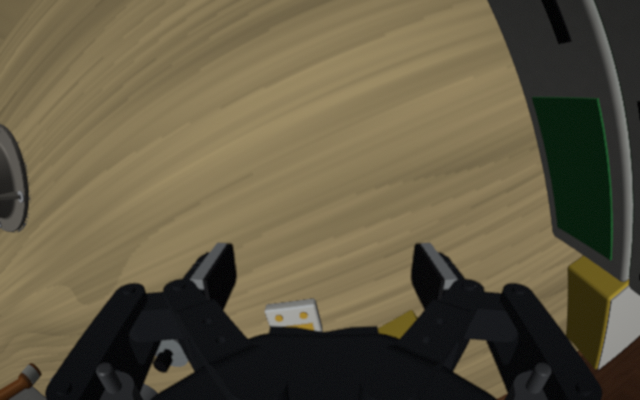

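The scene view shows the large covered dish at about (346,256), the vial dish at (303,193), the small covered dish at (475,292), the beaker at (388,234), the flasks at (256,235) and (340,340), and the reagent bottle at (284,155). In the side view the large knob is at (300,186), the vial dish at (352,250) and the small dish at (218,185).

```bash
python3 - <<'E'
from h import *
a=load('scene0')['image'][165:315,230:400,::-1]; b=load('side0')['image'][150:290,250:420,::-1]
cv2.imwrite('pics/z1.png',np.hstack([cv2.resize(a,(400,353),interpolation=cv2.INTER_CUBIC),cv2.resize(b,(400,353),interpolation=cv2.INTER_CUBIC)]))
for n,(y0,y1,x0,x1) in {'scene0':(225,262,325,370),'side0':(175,200,285,318)}.items():
    g=load(n)['image'][y0:y1,x0:x1].max(2); m=(g<45).astype(np.uint8)
    k,l,st,ce=cv2.connectedComponentsWithStats(m)
    print(n,[(st[i].tolist(),(ce[i]+[x0,y0]).round(1).tolist()) for i in range(1,k) if st[i,4]>8])
E
```

```text
scene0 [([17, 6, 11, 18, 161], [346.9, 239.2])]
side0 [([12, 5, 7, 12, 71], [300.2, 184.8])]
```

View pics/z1.png

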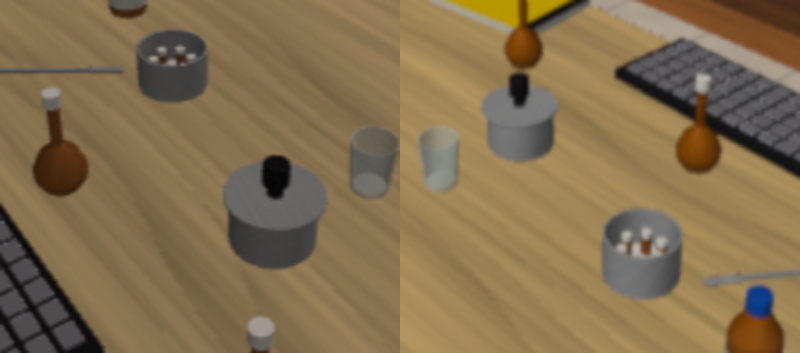

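```bash
cat >> h.py <<'E'
from scipy.optimize import least_squares
def greymask(im,box,smax=45):
    x0,y0,x1,y1=box; hsv=cv2.cvtColor(im,cv2.COLOR_RGB2HSV); m=np.zeros(im.shape[:2],np.uint8)
    m[y0:y1,x0:x1]=(hsv[y0:y1,x0:x1,1]<smax)*255
    m=cv2.morphologyEx(m,cv2.MORPH_OPEN,np.ones((3,3)))
    k,l,st,ce=cv2.connectedComponentsWithStats(m); i=1+np.argmax(st[1:,4]); return (l==i).astype(np.uint8),st[i]
def rim(c,m,z,r,ang=(180,360),vmax=None,iters=3):
    # contour (sub-pixel blur), cast on plane, fit known-radius circle using far-side points
    cs,_=cv2.findContours(m,cv2.RETR_EXTERNAL,cv2.CHAIN_APPROX_NONE); p=cv2.convexHull(max(cs,key=len))[:,0]
    p=max(cs,key=len)[:,0].astype(float)
    if vmax: p=p[p[:,1]<vmax]
    P=np.array([plane(c,u,v,z)[:2] for u,v in p])
    f=least_squares(lambda q:np.hypot(P[:,0]-q[0],P[:,1]-q[1])-r,P.mean(0),loss='soft_l1',f_scale=.002)
    f2=least_squares(lambda q:np.hypot(P[:,0]-q[0],P[:,1]-q[1])-q[2],[*f.x,r],loss='soft_l1',f_scale=.002)
    return f.x,np.sqrt((f.fun**2).mean()),f2.x,len(P)
E
python3 - <<'E'
from h import *
s=load('scene0');d=load('side0')
for c,b,z,r,nm in [(s,(275,172,330,212),.05,.042,'vial'),(d,(325,228,382,270),.05,.042,'vial'),(s,(318,228,374,282),.054,.048,'lid'),(d,(280,180,322,218),.054,.048,'lid'),(s,(450,262,500,315),.054,.034,'small'),(d,(205,165,235,200),.054,.034,'small')]:
    m,st=greymask(c['image'],b,60); 
    vm=st[1]+ st[3]*0.42
    print(nm,st, [np.round(x,4) for x in rim(c,m,z,r,vmax=vm)])
def tri(p,q):
    (o1,d1),(o2,d2)=ray(s,*p),ray(d,*q); A=np.array([d1,-d2]).T; t=np.linalg.lstsq(A,o2-o1,rcond=None)[0]
    a,b=o1+t[0]*d1,o2+t[1]*d2; return (a+b)/2,np.linalg.norm(a-b)
print('knob',tri((346.9,239.2),(300.2,184.8)), plane(s,346.9,238.4,.078), plane(d,300.2,184.3,.078))
E
```

```text
vial [288 178  30  30 762] [array([ 0.486, -0.249]), np.float64(0.0015), array([ 0.4856, -0.2497,  0.0412]), np.int64(44)]
vial [ 336  233   34   36 1003] [array([ 0.4783, -0.2583]), np.float64(0.0014), array([ 0.4789, -0.2578,  0.0412]), np.int64(50)]
lid [ 325  232   44   47 1569] [array([0.556 , 0.0221]), np.float64(0.002), array([0.5549, 0.0207, 0.0466]), np.int64(61)]
lid [285 180  32  34 805] [array([0.5509, 0.0161]), np.float64(0.0078), array([0.5529, 0.0179, 0.0457]), np.int64(45)]
small [ 457  268   40   46 1248] [array([0.4212, 0.2529]), np.float64(0.0069), array([0.4202, 0.2515, 0.0327]), np.int64(61)]
small [208 169  21  30 434] [array([0.423 , 0.2557]), np.float64(0.0136), array([0.4233, 0.2558, 0.031 ]), np.int64(37)]
knob (array([0.55275472, 0.01875752, 0.07315065]), np.float64(0.0002566445462792725)) [0.55482428 0.02114702 0.078     ] [0.54907545 0.01420782 0.078     ]
```

```bash
cat >> h.py <<'E'
def tri(s,p,d,q):
    (o1,d1),(o2,d2)=ray(s,*p),ray(d,*q); A=np.array([d1,-d2]).T; t=np.linalg.lstsq(A,o2-o1,rcond=None)[0]
    a,b=o1+t[0]*d1,o2+t[1]*d2; return ((a+b)/2).round(4),np.linalg.norm(a-b).round(4)
def shift(dw,q): # world vector (m) -> tool mm
    return (R.from_quat(q).inv().apply(dw)*1000).round(1)
E
python3 - <<'E'
from h import *
s=load('scene0');d=load('side0')
for n,p,q in [('fa',(340,340),(303,169)),('fb',(256,235),(377,207)),('beaker',(388,234),(267,213)),('reag',(284,157),(400,290))]: print(n,tri(s,p,d,q))
st=env.read_state(); q=st['orientation']
# desired tool: y axis along direction phi; report turn candidates
Y=R.from_quat(q).as_matrix()[:,1]; print('tool y az',np.degrees(np.arctan2(Y[1],Y[0])))
print(shift(np.array([.553,.019,.2])-st['tool_pos'],q))
E
```

```text
fa (array([0.6964, 0.1727, 0.0182]), np.float64(0.0045))
fb (array([ 0.6794, -0.166 ,  0.0251]), np.float64(0.0036))
beaker (array([0.4289, 0.0219, 0.0294]), np.float64(0.0028))
reag (array([ 0.4318, -0.4374,  0.043 ]), np.float64(0.0034))
tool y az 65.26502608620416
[-494.3 -400.8   31.2]
```

>>> drive_tool(
  plan=[
    [0, -36, -32, 2, 0.08],
    [0, -72, -64, 4, 0.16],
    [0, -108, -96, 6, 0.24],
    [0, -144, -128, 8, 0.32],
    [0, -180, -160, 10, 0.4],
  ],
)

```text
time_s: 0.65
tool_pos: [0.369, 0.3677, 0.2211]
orientation: [0.405, 0.914, -0.0, -0.0]
force: [0.1, 0.0, 0.3]
grip_width: 0.0854
```

>>> drive_tool(
  plan=[
    [0, -43, -14, 2, 0.07],
    [0, -86, -29, 4, 0.14],
    [0, -129, -43, 6, 0.21],
    [0, -172, -57, 8, 0.28],
    [0, -214, -71, 10, 0.35],
  ],
)

```text
time_s: 1.15
tool_pos: [0.4606, 0.1618, 0.2113]
orientation: [0.558, 0.83, 0.0, -0.0]
force: [0.5, 0.5, -0.9]
grip_width: 0.0851
```

```bash
python3 - <<'E'
from h import *
st=env.read_state(); q=st['orientation']; print(st['tool_pos'],st['joint_positions'])
Y=R.from_quat(q).as_matrix()[:,1]; print('tool y az',np.arctan2(Y[1],Y[0]))
print(shift(np.array([.55,-.045,.2])-st['tool_pos'],q))
E
```

```text
[0.4605727  0.16184277 0.21127241] [-0.79356419  0.13218584  0.40439305  1.94642116 -0.05932826  1.07391631
  0.02211446]
tool y az 0.38615759374524744
[-225.3    4.9   11.2]
```

>>> drive_tool(
  plan=[
    [0, -45, 1, 2, 0.08],
    [0, -90, 2, 4, 0.16],
    [0, -135, 3, 6, 0.24],
    [0, -180, 4, 8, 0.32],
    [0, -225, 5, 10, 0.38],
  ],
)

```text
time_s: 1.65
tool_pos: [0.5505, -0.044, 0.2012]
orientation: [0.705, 0.709, 0.0, -0.0]
force: [1.5, 1.0, -0.8]
grip_width: 0.0856
```

```bash
python3 - <<'E'
from h import *
c=grab('wrist','w1'); st=c['state']; print(st['tool_pos'],st['orientation'],st['joint_positions'],st['joint_velocities'].round(3))
E
```

```text
[ 0.55053398 -0.04400722  0.20118151] [ 7.04727219e-01  7.09478321e-01  2.06542603e-04 -1.26923285e-04] [-0.48353528  0.29020908  0.59119218  1.82178171 -0.18202589  1.08361213
  0.18071707] [ 0.694  0.469  0.258 -0.427 -0.345  0.08   0.461]
```

View pics/w1.png

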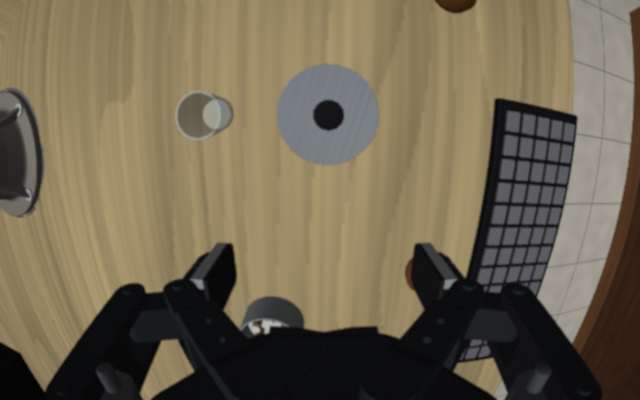

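The wrist view shows the lid disc at about (328,114) with the knob at (328,115), the vial dish at the bottom edge near (273,320), and the beaker at (204,115). The arm was still moving, so I'll take it again standing still.

```bash
python3 - <<'E'
from h import *
c=grab('wrist','w2'); st=c['state']; print(st['tool_pos'],st['joint_velocities'].round(3))
im=c['image']; g=im.max(2)
m=np.zeros(g.shape,np.uint8); m[90:140,305:352]=g[90:140,305:352]<50
k,l,s_,ce=cv2.connectedComponentsWithStats(m); i=1+np.argmax(s_[1:,4]); print(s_[i],ce[i])
cs,_=cv2.findContours((l==i).astype(np.uint8),cv2.RETR_EXTERNAL,cv2.CHAIN_APPROX_NONE)
P=np.array([plane(c,u,v,.090)[:2] for u,v in cs[0][:,0].astype(float)])
f=least_squares(lambda q:np.hypot(P[:,0]-q[0],P[:,1]-q[1])-q[2],[*P.mean(0),.013]); print('knob top',f.x)
hsv=cv2.cvtColor(im,cv2.COLOR_RGB2HSV); m,s_=greymask(im,(265,50,392,180),75); print(s_)
cs,_=cv2.findContours(m,cv2.RETR_EXTERNAL,cv2.CHAIN_APPROX_NONE)
P=np.array([plane(c,u,v,.054)[:2] for u,v in max(cs,key=len)[:,0].astype(float)])
f=least_squares(lambda q:np.hypot(P[:,0]-q[0],P[:,1]-q[1])-q[2],[*P.mean(0),.048],loss='soft_l1',f_scale=.001); print('disc',f.x,np.abs(f.fun).mean())
t=f.x; print(shift(np.array([t[0],t[1],.062])-st['tool_pos'],st['orientation']))
E
```

```text
[ 0.55247627 -0.05368957  0.20153277] [-0.041 -0.058 -0.004  0.052  0.051  0.034 -0.079]
[310  90  29  27 631] [324.3866878  102.28843106]
knob top [0.55460976 0.02098699 0.01120911]
[ 272   52  105  103 8397]
disc [0.55435429 0.02136611 0.04824756] 0.00023513606449838934
[ 76.1   1.  139. ]
```

>>> drive_tool(
  plan=[
    [0, 38, 1, 0, 0],
    [0, 76, 1, 15, 0],
    [0, 76, 1, 50, 0],
    [0, 76, 1, 85, 0],
    [0, 76, 1, 100, 0],
  ],
)

```text
time_s: 2.25
tool_pos: [0.5478, 0.0343, 0.0982]
orientation: [0.703, 0.711, -0.002, -0.002]
force: [-1.5, 0.5, 0.9]
grip_width: 0.0853
```

>>> drive_tool(
  plan=[
    [0, 0, 0, 10, 0],
    [0, 0, 0, 20, 0],
    [0, 0, 0, 30, 0],
    [0, 0, 0, 38, 0],
    [0, 0, 0, 38, 0],
  ],
)

```text
time_s: 2.75
tool_pos: [0.5501, 0.0334, 0.0626]
orientation: [0.704, 0.71, -0.0, -0.0]
force: [-0.9, 0.3, -0.3]
grip_width: 0.0852
```

```bash
python3 - <<'E'
from h import *
c=grab('wrist','w3'); st=c['state']; print(st['tool_pos'],st['force'],st['joint_velocities'].round(3),st['orientation'].round(4))
print(shift(np.array([.5543,.0214,.062])-st['tool_pos'],st['orientation']))
E
```

```text
[0.55006027 0.0333939  0.06263131] [-0.91413213  0.27893434 -0.29574758] [-0.005 -0.014  0.01  -0.012  0.007  0.014 -0.006] [ 7.040e-01  7.102e-01 -4.000e-04 -4.000e-04]
[-12.    4.1   0.6]
```

View pics/w3.png

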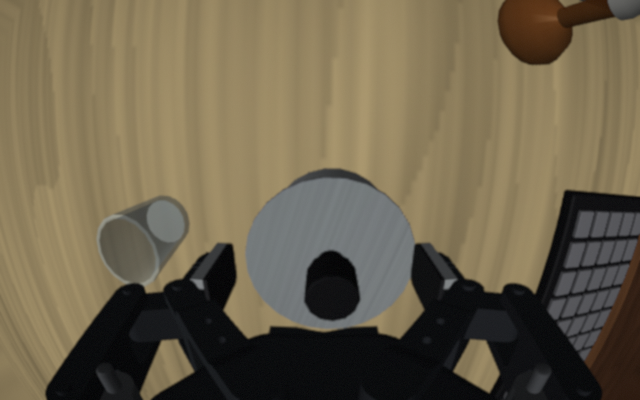

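The lid disc is at about (330,250) with the knob top at (331,297). The tool has overshot about 12 mm to +y of the knob, so I'll measure again here at rest.

```bash
python3 - <<'E'
from h import *
c=load('w3'); st=c['state']; im=c['image']
hsv=cv2.cvtColor(im,cv2.COLOR_RGB2HSV); g=im.max(2)
m=((hsv[...,1]<75)&(g>85)).astype(np.uint8); m[:,:240]=0; m[:,420:]=0; m[:165]=0; m[330:]=0
m=cv2.morphologyEx(m,cv2.MORPH_OPEN,np.ones((5,5)))
k,l,s_,ce=cv2.connectedComponentsWithStats(m); i=1+np.argmax(s_[1:,4]); print(s_[i])
cs,_=cv2.findContours((l==i).astype(np.uint8),cv2.RETR_EXTERNAL,cv2.CHAIN_APPROX_NONE); p=max(cs,key=len)[:,0].astype(float)
p=p[p[:,1]<310]
P=np.array([plane(c,u,v,.054)[:2] for u,v in p])
f=least_squares(lambda q:np.hypot(P[:,0]-q[0],P[:,1]-q[1])-q[2],[*P.mean(0),.048],loss='soft_l1',f_scale=.001); print('disc',f.x,np.abs(f.fun).mean())
f3=least_squares(lambda q:np.hypot(P[:,0]-q[0],P[:,1]-q[1])-.048,P.mean(0),loss='soft_l1',f_scale=.001); print(f3.x)
print('knob top front', plane(c,331,318,.09), 'c', plane(c,331,297,.09))
print(shift(np.array([*f3.x,.062])-st['tool_pos'],st['orientation']))
E
```

```text
[  245   178   170   152 17323]
disc [0.55437201 0.02071511 0.04809302] 0.00034244480943662045
[0.554354   0.02079725]
knob top front [0.55451752 0.00980388 0.09      ] c [0.55426801 0.02204343 0.09      ]
[-12.6   4.2   0.6]
```

>>> drive_tool(
  plan=[
    [0, -4, 2, 0, 0],
    [0, -8, 4, 0, 0],
    [0, -12, 4, 0, 0],
    [0, -12, 4, 0, 0],
    [0, -12, 4, 0, 0],
  ],
)

```text
time_s: 3.3
tool_pos: [0.5547, 0.0213, 0.0634]
orientation: [0.704, 0.71, 0.0, -0.0]
force: [0.3, -0.5, -0.3]
grip_width: 0.0856
```

>>> drive_tool(
  plan=[
    [0.3, 0, 0, 0, 0],
    [0.5, 0, 0, 0, 0],
    [0.7, 0, 0, 0, 0],
    [1, 0, 0, 0, 0],
    [1, 0, 0, 0, 0],
  ],
)

```text
time_s: 3.8
tool_pos: [0.5549, 0.0216, 0.0636]
orientation: [0.704, 0.71, 0.0, 0.0]
force: [-0.5, -0.0, 1.6]
grip_width: 0.0243
```

>>> drive_tool(
  plan=[
    [1, 0, 0, 0, 0],
    [1, 0, 0, 0, 0],
    [1, 0, 0, 0, 0],
    [1, 0, 0, 0, 0],
    [1, 0, 0, 0, 0],
  ],
)

```text
time_s: 4.3
tool_pos: [0.5549, 0.0216, 0.0635]
orientation: [0.704, 0.71, 0.0, 0.0]
force: [-0.6, 0.5, 4.2]
grip_width: 0.0245
```

```bash
python3 - <<'E'
from h import *
c=grab('wrist','w4'); st=c['state']; print(st['tool_pos'],st['force'],st['grip_width'],st['joint_velocities'].round(3))
E
```

```text
[0.55491612 0.02163532 0.06353762] [-0.6453665   0.48859382  4.22163338] 0.02450352694911991 [ 0.001  0.    -0.001  0.001  0.001 -0.001  0.   ]
```

View pics/w4.png

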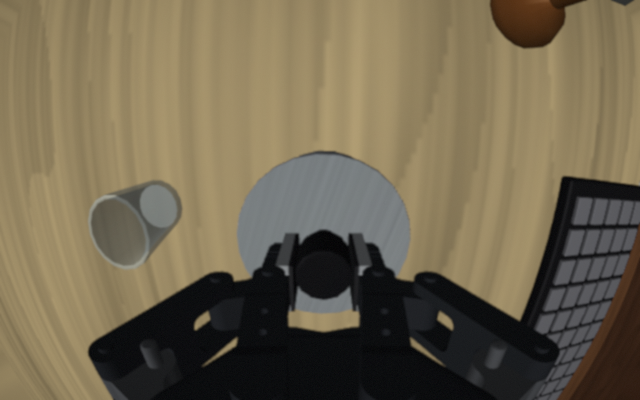

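The fingers hold the knob at (323,270), with the opening at 24.5 mm against a nominal 26 mm. Now I'll lift.

>>> drive_tool(
  plan=[
    [1, 0, 0, -4, 0],
    [1, 0, 0, -10, 0],
    [1, 0, 0, -18, 0],
    [1, 0, 0, -27, 0],
    [1, 0, 0, -36, 0],
  ],
)

```text
time_s: 4.85
tool_pos: [0.5547, 0.0215, 0.1002]
orientation: [0.704, 0.71, 0.0, 0.0]
force: [-0.7, -0.0, -1.0]
grip_width: 0.0242
```

>>> drive_tool(
  plan=[
    [1, 0, 0, -15, 0],
    [1, 0, 0, -35, 0],
    [1, 0, 0, -55, 0],
    [1, 0, 0, -70, 0],
    [1, 0, 0, -75, 0],
  ],
)

```text
time_s: 5.35
tool_pos: [0.556, 0.0214, 0.177]
orientation: [0.704, 0.71, 0.002, 0.001]
force: [0.3, -0.7, -1.3]
grip_width: 0.0243
```

```bash
python3 - <<'E'
from h import *
st=env.read_state(); print(st['tool_pos'],st['force'],st['grip_width'])
grab('wrist','w5'); 
a=grab('scene','scene5')['image'][150:310,230:400,::-1]; b=grab('side','side5')['image'][130:290,250:420,::-1]
cv2.imwrite('pics/z5.png',np.hstack([cv2.resize(a,(400,376),interpolation=cv2.INTER_CUBIC),cv2.resize(b,(400,376),interpolation=cv2.INTER_CUBIC)]))
E
```

```text
[0.55598175 0.02142375 0.17702224] [ 0.2603462  -0.68639772 -1.34008221] 0.024335130057875274
```

View pics/z5.png

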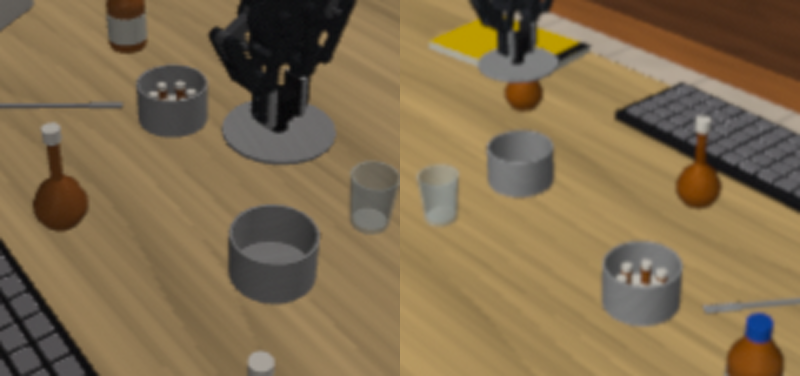

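View pics/w5.png

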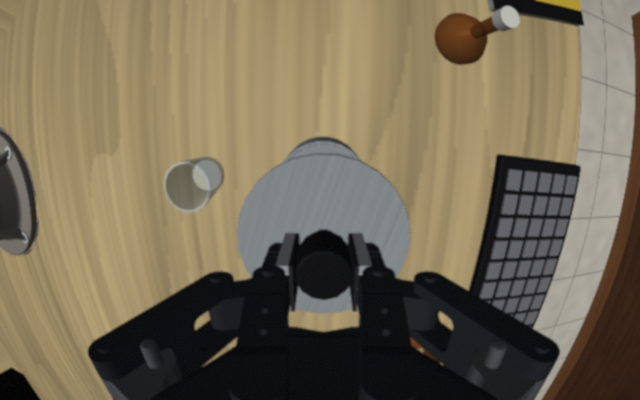

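The lid is lifted level: disc at about (324,230) in the wrist view, and the empty dish is uncovered in the scene view. Next I carry it past the vial dish so the wrist camera can see that dish beyond the lid.

>>> drive_tool(
  plan=[
    [1, -20, -4, 0, 0],
    [1, -58, -12, 0, 0],
    [1, -98, -20, 0, 0],
    [1, -138, -28, 0, 0],
    [1, -178, -36, 0, 0],
  ],
)

```text
time_s: 6.0
tool_pos: [0.519, -0.158, 0.1733]
orientation: [0.704, 0.71, -0.001, -0.001]
force: [0.1, -0.2, -1.1]
grip_width: 0.0241
```

>>> drive_tool(
  plan=[
    [1, -40, -9, 0, 0],
    [1, -80, -17, 0, 0],
    [1, -120, -25, 0, 0],
    [1, -155, -33, 0, 0],
    [1, -180, -38, 0, 0],
  ],
)

```text
time_s: 6.5
tool_pos: [0.4817, -0.3398, 0.1733]
orientation: [0.705, 0.709, -0.001, -0.001]
force: [-0.4, 0.2, -1.4]
grip_width: 0.0242
```

>>> drive_tool(
  plan=[
    [1, -10, -2, 0, 0],
    [1, -15, -3, 0, 0],
    [1, -15, -3, 0, 0],
    [1, -15, -3, 0, 0],
    [1, -15, -3, 0, 0],
  ],
)

```text
time_s: 7.0
tool_pos: [0.4819, -0.3504, 0.1741]
orientation: [0.703, 0.711, 0.001, -0.0]
force: [-1.0, -0.0, -0.9]
grip_width: 0.0241
```

```bash
python3 - <<'E'
from h import *
c=grab('wrist','w6'); st=c['state']; print(st['tool_pos'],st['force'],st['grip_width'],st['orientation'].round(4),st['joint_velocities'].round(3))
E
```

```text
[ 0.48186329 -0.35036337  0.17409413] [-0.96420331 -0.04141898 -0.9299578 ] 0.024066155492663475 [ 7.030e-01  7.112e-01  5.000e-04 -4.000e-04] [ 0.001 -0.002  0.006 -0.003  0.002 -0.     0.001]
```

View pics/w6.png

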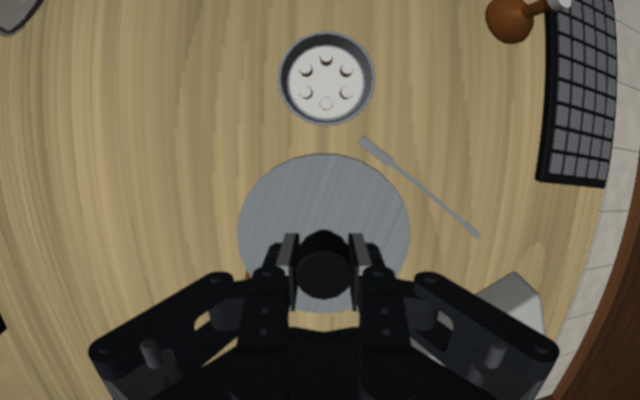

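```bash
python3 - <<'E'
from h import *
c=load('w6'); st=c['state']; im=c['image']
hsv=cv2.cvtColor(im,cv2.COLOR_RGB2HSV)
def fit(P,r):
    f=least_squares(lambda q:np.hypot(P[:,0]-q[0],P[:,1]-q[1])-q[2],[*P.mean(0),r],loss='soft_l1',f_scale=.001); return f.x.round(4),np.abs(f.fun).mean().round(5)
m=np.zeros(im.shape[:2],np.uint8); s=(hsv[...,1]<85); m[22:140,265:390]=s[22:140,265:390]
m=cv2.morphologyEx(m,cv2.MORPH_OPEN,np.ones((3,3)))
cs,_=cv2.findContours(m,cv2.RETR_EXTERNAL,cv2.CHAIN_APPROX_NONE); p=max(cs,key=len)[:,0].astype(float); print('bbox',p.min(0),p.max(0))
for sel in (p, p[p[:,1]<80]):
    P=np.array([plane(c,u,v,.05)[:2] for u,v in sel]); print('dish',fit(P,.042))
# lid disc
s2=((hsv[...,1]<75)&(im.max(2)>85)).astype(np.uint8); s2[:150]=0;s2[310:]=0;s2[:,:235]=0;s2[:,415:]=0
s2=cv2.morphologyEx(s2,cv2.MORPH_OPEN,np.ones((5,5)))
cs,_=cv2.findContours(s2,cv2.RETR_EXTERNAL,cv2.CHAIN_APPROX_NONE); p=max(cs,key=len)[:,0].astype(float); p=p[(p[:,1]<250)]
z=st['tool_pos'][2]-.0095
P=np.array([plane(c,u,v,z)[:2] for u,v in p]); P=P[np.abs(np.hypot(*(P-st['tool_pos'][:2]).T)-.048)<.006]
L=fit(P,.048); print('lid',L)
print('lid in tool', shift(np.array([*L[0][:2],z])-st['tool_pos'],st['orientation']))
E
```

```text
bbox [276.  30.] [376. 126.]
dish (array([ 0.4835, -0.2524,  0.0427]), np.float64(0.00023))
dish (array([ 0.4835, -0.2525,  0.0427]), np.float64(0.00021))
lid (array([ 0.4823, -0.3508,  0.0481]), np.float64(0.00014))
lid in tool [-0.5  0.4  9.5]
```

The vial dish's rim is centred at (326,78). That gives (0.4835, -0.2525) with r = 42.7 mm, and it agrees with the scene/side mean to within 2 mm. The lid centre sits within 1 mm of the tool axis. I'll move over the dish.

>>> drive_tool(
  plan=[
    [1, 20, 0, 0, 0],
    [1, 50, 1, 0, 0],
    [1, 78, 2, 0, 0],
    [1, 94, 2, 0, 0],
    [1, 98, 2, 0, 0],
  ],
)

```text
time_s: 7.55
tool_pos: [0.4828, -0.2509, 0.1742]
orientation: [0.702, 0.712, 0.001, -0.001]
force: [0.3, -0.9, -1.4]
grip_width: 0.0244
```

>>> drive_tool(
  plan=[
    [1, 0, 0, 10, 0],
    [1, 0, 0, 30, 0],
    [1, 0, 0, 50, 0],
    [1, 0, 0, 65, 0],
    [1, 0, 0, 70, 0],
  ],
)

```text
time_s: 8.05
tool_pos: [0.4807, -0.2546, 0.1023]
orientation: [0.704, 0.71, -0.001, -0.001]
force: [-0.6, 0.5, -1.7]
grip_width: 0.0244
```

>>> drive_tool(
  plan=[
    [1, 0, 0, 5, 0],
    [1, 0, 0, 10, 0],
    [1, 0, 0, 12, 0],
    [1, 0, 0, 12, 0],
    [1, 0, 0, 12, 0],
  ],
)

```text
time_s: 8.55
tool_pos: [0.4825, -0.2543, 0.0927]
orientation: [0.704, 0.71, 0.0, 0.0]
force: [0.0, 0.3, -1.3]
grip_width: 0.024
```

```bash
python3 - <<'E'
from h import *
c=grab('wrist','w7'); st=c['state']; print(st['tool_pos'],st['force'],st['grip_width'],st['orientation'].round(4),st['joint_velocities'].round(3))
print(shift(np.array([.4835-.0004,-.2525+.0005,.0635])-st['tool_pos'],st['orientation']))
a=grab('scene','scene7')['image'][130:290,230:400,::-1]; b=grab('side','side7')['image'][150:310,250:420,::-1]
cv2.imwrite('pics/z7.png',np.hstack([cv2.resize(a,(400,376),interpolation=cv2.INTER_CUBIC),cv2.resize(b,(400,376),interpolation=cv2.INTER_CUBIC)]))
E
```

```text
[ 0.48248321 -0.2542804   0.09268635] [ 0.02520622  0.28185145 -1.34616385] 0.02404871236630374 [7.039e-01 7.103e-01 3.000e-04 4.000e-04] [-0.003 -0.003  0.     0.001 -0.001  0.    -0.   ]
[ 2.3  0.6 29.2]
```

View pics/z7.png

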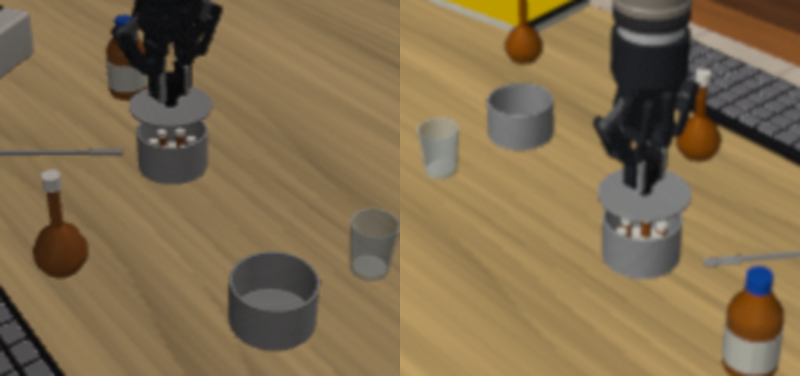

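View pics/w7.png

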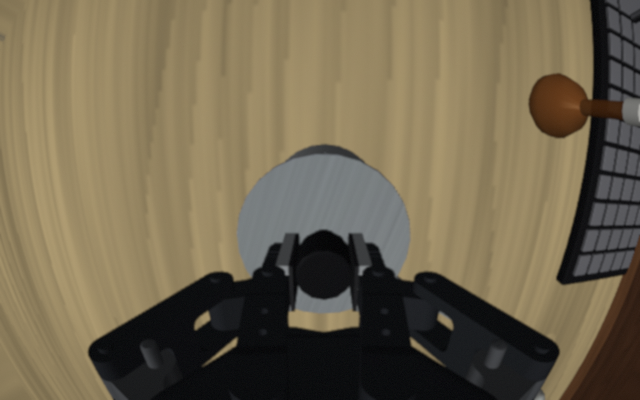

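The lid (scene crop (172,106), side crop (645,195)) hangs about 29 mm above the vial dish, centred and level. I'll correct by 2 mm and 1 mm, then descend slowly.

>>> drive_tool(
  plan=[
    [1, 2, 1, 3, 0],
    [1, 2, 1, 7, 0],
    [1, 2, 1, 11, 0],
    [1, 2, 1, 15, 0],
    [1, 2, 1, 18, 0],
  ],
)

```text
time_s: 9.2
tool_pos: [0.4829, -0.2521, 0.0737]
orientation: [0.704, 0.71, -0.0, -0.0]
force: [0.6, 0.2, -1.3]
grip_width: 0.0245
```

>>> drive_tool(
  plan=[
    [1, 0, 0, 2, 0],
    [1, 0, 0, 4, 0],
    [1, 0, 0, 6, 0],
    [1, 0, 0, 8, 0],
    [1, 0, 0, 8, 0],
  ],
)

```text
time_s: 9.7
tool_pos: [0.4829, -0.2521, 0.066]
orientation: [0.704, 0.71, -0.0, -0.0]
force: [0.4, -0.4, -1.5]
grip_width: 0.0243
```

>>> drive_tool(
  plan=[
    [1, 0, 0, 1, 0],
    [1, 0, 0, 1, 0],
    [1, 0, 0, 2, 0],
    [1, 0, 0, 2, 0],
    [1, 0, 0, 2, 0],
  ],
)

```text
time_s: 10.2
tool_pos: [0.4831, -0.2521, 0.0643]
orientation: [0.704, 0.71, 0.0, -0.0]
force: [0.8, -0.1, -1.8]
grip_width: 0.0241
```

>>> drive_tool(
  plan=[
    [1, 0, 0, 0.5, 0],
    [1, 0, 0, 0.5, 0],
    [1, 0, 0, 1, 0],
    [1, 0, 0, 1, 0],
    [1, 0, 0, 1, 0],
  ],
)

```text
time_s: 10.7
tool_pos: [0.4832, -0.2522, 0.0635]
orientation: [0.704, 0.71, 0.0, -0.0]
force: [-0.8, 0.4, 2.6]
grip_width: 0.0242
```

Contact: the force went from -1.5 N to +2.6 N at TCP z = 0.0635, the same height as when I grasped it. I'll open in place.

>>> drive_tool(
  plan=[
    [1, 0, 0, 0.3, 0],
    [1, 0, 0, 0.3, 0],
    [0.6, 0, 0, 0.3, 0],
    [0.4, 0, 0, 0.3, 0],
    [0, 0, 0, 0.3, 0],
  ],
)

```text
time_s: 11.2
tool_pos: [0.4832, -0.2521, 0.0628]
orientation: [0.704, 0.71, -0.0, 0.0]
force: [-0.1, 0.1, 0.4]
grip_width: 0.0624
```

>>> drive_tool(
  plan=[
    [0, 0, 0, 0, 0],
    [0, 0, 0, 0, 0],
    [0, 0, 0, 0, 0],
    [0, 0, 0, 0, 0],
    [0, 0, 0, 0, 0],
  ],
)

```text
time_s: 11.7
tool_pos: [0.4831, -0.2521, 0.063]
orientation: [0.704, 0.71, 0.0, -0.0]
force: [0.2, 0.6, 0.4]
grip_width: 0.0851
```

```bash
python3 - <<'E'
from h import *
c=grab('wrist','w8'); st=c['state']; print(st['tool_pos'],st['force'],st['grip_width'])
E
```

```text
[ 0.48310875 -0.25213954  0.06295679] [0.1562029  0.55631174 0.39309362] 0.0851091203564405
```

View pics/w8.png

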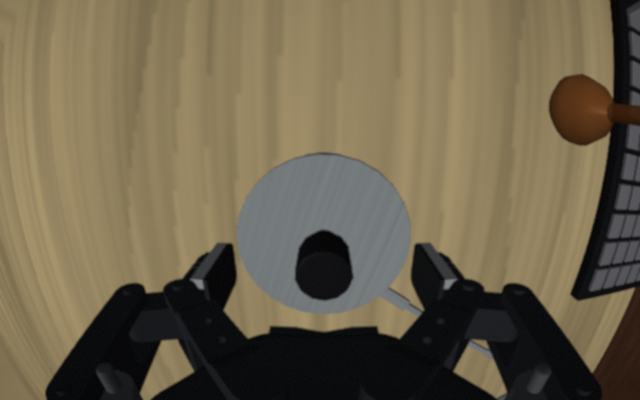

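The fingers are fully open and clear of the knob at (324,270), and the lid disc is at (324,232). I'll retreat straight up, then back off so the wrist camera can see the lid.

>>> drive_tool(
  plan=[
    [0, 0, 0, -5, 0],
    [0, 0, 0, -20, 0],
    [0, 0, 0, -50, 0],
    [0, 0, 0, -85, 0],
    [0, 0, 0, -115, 0],
  ],
)

```text
time_s: 12.25
tool_pos: [0.4833, -0.2527, 0.1808]
orientation: [0.704, 0.71, 0.0, 0.001]
force: [0.3, 1.3, -0.8]
grip_width: 0.0853
```

>>> drive_tool(
  plan=[
    [0, -30, 0, -5, 0],
    [0, -60, 0, -5, 0],
    [0, -80, 0, -5, 0],
    [0, -80, 0, -5, 0],
    [0, -80, 0, -5, 0],
  ],
)

```text
time_s: 12.75
tool_pos: [0.4837, -0.332, 0.1836]
orientation: [0.704, 0.71, 0.0, 0.0]
force: [0.0, 0.7, -0.3]
grip_width: 0.0854
```

```bash
python3 - <<'E'
from h import *
grab('wrist','w9a')
c=grab('wrist','w9'); st=c['state']; print(st['time_s'],st['tool_pos'],st['force'],st['joint_velocities'].round(3))
im=c['image']; m,s_=greymask(im,(255,30,400,200),75); print(s_)
cs,_=cv2.findContours(m,cv2.RETR_EXTERNAL,cv2.CHAIN_APPROX_NONE)
P=np.array([plane(c,u,v,.054)[:2] for u,v in max(cs,key=len)[:,0].astype(float)])
f=least_squares(lambda q:np.hypot(P[:,0]-q[0],P[:,1]-q[1])-q[2],[*P.mean(0),.048],loss='soft_l1',f_scale=.001); print('disc',f.x,np.abs(f.fun).mean())
a=grab('scene','scene9')['image'][130:290,230:400,::-1]; b=grab('side','side9')['image'][150:310,250:420,::-1]
cv2.imwrite('pics/z9.png',np.hstack([cv2.resize(a,(400,376),interpolation=cv2.INTER_CUBIC),cv2.resize(b,(400,376),interpolation=cv2.INTER_CUBIC)]))
E
```

```text
12.8 [ 0.48403647 -0.33109389  0.18333554] [-0.43947904  0.17326919 -1.20328337] [-0.011 -0.001 -0.013  0.009 -0.003 -0.003  0.003]
[ 268   46  111  109 9468]
disc [ 0.48357638 -0.25247498  0.04822328] 0.0002172831302821224
```

View pics/z9.png

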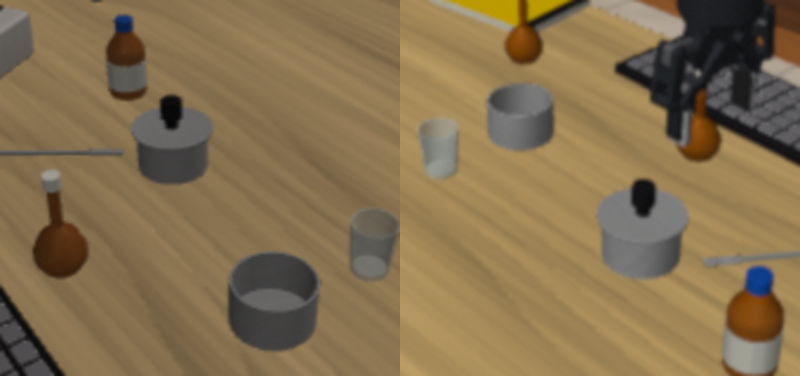

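View pics/w9.png

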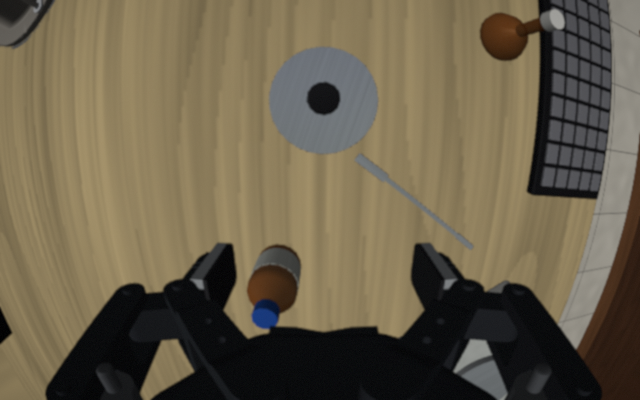

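View pics/scene9.png

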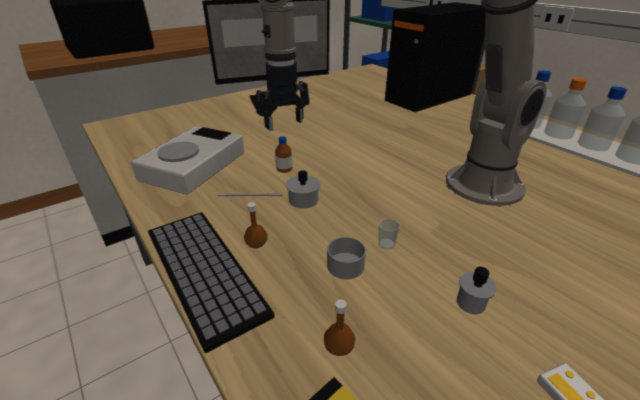

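The lid sits level on the vial dish at (303,188) in the scene view, centred at (0.4836, -0.2525) against a dish centre of (0.4835, -0.2525). The empty dish, small dish, flasks, beaker and reagent bottle stand where they were, and the gripper is clear of everything.

```bash
python3 -c "
from h import *
print(hand_in()); print(env.read_state()['time_s'])"
```

```text
the job is handed in; nothing more can be done
None
the job is handed in; nothing more can be done
```

The vial dish is covered and the job is handed in, after about 13 s of robot time out of the 42 s allowed. I took the lid by its knob, lifted it clear of the empty dish, lowered it onto the rim until I felt contact, then opened the fingers and backed away.

- **Contact:** the vertical force went from about -1.5 N to +2.6 N at TCP z = 0.0635 m. That is the tool height at which I had grasped the lid on the other dish, so it is fully down on the rim.
- **Centring:** the last wrist picture puts the lid at (0.4836, -0.2525). I measured the dish before placing at (0.4835, -0.2525), so they agree to about 0.1 mm (camera calibration is about 2 mm).
- **Level:** the lid looks level in the last scene and side pictures. I judged this by eye and did not measure the tilt.
- **Other objects:** in the last pictures the other dishes and the glassware stand where they were and the small dish is still covered. This was also by eye.

Two readings disagreed along the way:
- **Side and scene views:** these single-view positions were up to 9 mm apart. The wrist camera settled it, within 2 mm of their mean.
- **Before the grasp:** the tool stopped 12 mm off because I had read its pose before the arm settled. I measured again at rest and corrected before closing the fingers.

The hand-in gave no verdict.

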